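Hold the parts drawer's lid at its balance point

TASK

At the roller-rail assembly bench the hinge of the lid in the parts drawer is to be oiled: first pull the drawer of the low grey cabinet fully out to its stop with its lid still shut, then take the lid by the round bar along its front edge and swing it up until it stands straight up on its hinge, at the point where it would fall neither way. Finish while still gripping the bar and holding the lid upright and still there, the drawer still fully out; never let the lid go over backwards, and leave the other things on the bench and on the cabinet where they are.

Things in the scene. Friction and masses are not known exactly. Their poses are not given: they have to be found in the camera images.
- cabinet: low grey sheet-metal parts cabinet, fixed to the table, 210 deep x 250 wide x 105 mm high; origin on the table under the middle of its front opening; its own x points into the cabinet (away from the robot), y along its front, z up. Its drawer slides out along -x of this frame.
- drawer (a joint): how far the drawer is out, m: 0 shut, 0.16 fully out at its stop. It starts 15 to 40 mm ajar, slides with about 10 N of friction and stays where it is left. It is 210 mm wide; its side walls reach 84 mm, its 12 mm thick front panel 78 mm above the table.
- drawer_handle (a point): middle of the steel bar handle on the drawer's front, 64 mm above the table; the bar is round, 11 mm thick and 110 mm long, runs along the cabinet's y and stands 35 mm (centre) off the front panel; it moves with the drawer. Same axes as the cabinet.
- lid (a joint): angle of the aluminium lid (plate 72 x 190 x 4 mm, about 0.25 kg with its bar), rad: 0 shut (flat), 1.571 straight up (balance point), 2.3 fallen over backwards on its stop. It swings up and away from the robot. The hinge is free: below the balance point the lid falls shut, beyond it backwards.
- lid_grip (a point): middle of the round grip bar along the lid's front edge: 11 mm thick, 120 mm free length, parallel to the hinge line and 110 mm from it. Lid shut: 88 mm above the table, the hinge 110 mm further along the cabinet's x at equal height; free: 29 mm to the front panel, 32 mm to the lid's plate, 68 mm below. Upright: straight above the hinge, 198 mm up. Drawer shut: under the cabinet's top.
- block: loose wooden block 200 x 70 x 22 mm lying beside the cabinet (bystander); origin at the centre of its underside
- rail_a: loose black plastic roller rail 220 x 34 x 19 mm lying on the wooden block (bystander); origin at the centre of its underside
- rail_b: loose black plastic roller rail 220 x 34 x 19 mm lying on the table (bystander); origin at the centre of its underside
- rail_c: loose short roller rail 140 x 34 x 19 mm lying on top of the cabinet (bystander); origin at the centre of its underside
- jar: loose white screw-top jar, diameter 56 mm, 60 mm high, standing on top of the cabinet (bystander); origin at the centre of its underside
- screwdriver: loose screwdriver lying on the table beside the drawer's path (bystander); origin beneath it
- mug: loose white mug, diameter 76 mm, 90 mm high, standing beside the cabinet (bystander); origin at the centre of its underside

How it is judged:
On the way, in this order (a step that is already met when the one before it is completed fails the run):
1. the drawer is fully out at its stop, its lid still shut (value of joint drawer above 0.15 m and value of joint lid below 0.15 rad), for 0.2 s.
2. the lid stands straight up, gripped by the fingers (value of joint lid between 1.471 and 1.671 rad and value of joint drawer above 0.142 m and contact force between the fingers and lid above 1 N), for 0.2 s.
At the end, for the whole second after the job is handed in: The lid is within 0.1 rad of straight up (joint lid 1.471 to 1.671) and still (under 0.1 rad/s), the fingers press on it with more than 1 N, and the drawer is within 18 mm of its stop (joint drawer above 0.142) (all of step 2 and velocity of joint lid between -0.1 and 0.1 rad/s); the arm keeps its last pose, push and grip.
It fails at once if the lid goes over backwards (more than 0.3 rad past upright) (value of joint lid above 1.871 rad).
It fails at once if the lid is raised before the drawer is out (value of joint lid above 0.3 rad and value of joint drawer below 0.13 m).
It fails at once if another thing on the bench or cabinet is moved more than 30 mm (distance of any of block, rail_a, rail_b, rail_c, jar, screwdriver, mug from where it was at the start of the episode above 0.03 m).
It also fails if it takes over 51 s, if anything falls off the work surface, if the arm or the gripper's body presses on something with over 40 N, if the wrist force passes 120 N, or if a joint passes its speed limit or range.

ROBOT

A 7-joint arm with a two-finger parallel gripper is mounted at the origin on the work surface. World frame = base frame: x ahead of the robot, y to its left, z up, the work surface at z = 0. Lengths are in m, angles in rad, forces in N, time in s.
With the tool pointing down it reaches from about 0.4 to 0.85 m from the base axis. Payload 6.9 kg.
Tool frame: the origin (TCP) lies midway between the tips of the shut fingers; the grasp point (between the pads) lies behind it (ctrl.pinch_z is the z of the grasp point in the tool frame, in m); z points along the fingers, y is the line along which they close (so a half turn about z gives the same grasp; the last joint's range is limited). The gripper opens to 85 mm and grips with 20 to 120 N. Pads are 22 mm wide; open, the fingers measure 114 mm over their backs; the gripper's body (76 mm by 85 mm) begins 54 mm behind the grasp point. The pads swing forward as they close: fully open they stand 13 mm farther back than shut.
Start: joints at [1.284, 0.507, -0.238, 1.5, 0.126, 1.149, -0.155], TCP at [0.239, -0.577, 0.231] pointing down, gripper open.
Joint ranges: [-3.08, 3.08], [-0.24, 2.05], [-1.43, 1.35], [0, 2.5], [-1.52, 4.66], [0.17, 1.96], [-2.89, 2.89]. Speed limits (rad/s): [2.39, 2.39, 3.14, 3.14, 3.14, 3.14, 3.14].

INTERFACE

Orientations are given as a unit quaternion [w, x, y, z].
In Python, from station import ctrl, get_state, vision, ticket, models gives the robot as it stands. Calls block until the motion is done:
- ctrl.movep(position, orientation): joint-space move of the TCP to a pose.
- ctrl.movel(position, frame=None, max_speed=0.15): straight line of the TCP; frame=None keeps the orientation; max_speed is the mean speed in m/s.
- ctrl.set_joints(angles): joint-space move.
- ctrl.ungrasp() and ctrl.close_gripper(force=None): open the fingers fully, or close them until they stop; force is the grip in N (None keeps the last).
- ctrl.pause(seconds).
- ctrl.ik(position, orientation): joint angles nearest the present ones, or None.
- get_state(): the state.
- vision.grab_frame(name): name is "side" or "top" or "wrist"; returns (picture, depth): 420x560x3 uint8, blue, green, red; 420x560 float32, m along the optical axis (not along the pixel's ray), 0 where there is no reading.
- vision.camera_info(name): a dict with "mtx" (3x3 intrinsics, pixels), "R" (3x3) and "t" (3): a world point X has camera coordinates R X + t; the wrist camera has in their place "hand_eye" (4x4, takes a point from camera to tool coordinates, whose origin is the TCP and whose axes are the flange's). Camera axes: x right, y down, z forward; pixel columns grow to the right and rows downward; lengths in m; the calibration is good to about 2 mm. A picture is of the moment at which its call begins: read the wrist's pose just before it. camera_info takes no time and is no camera call.
A pose or a line that the arm cannot do raises ctrl.Unreachable and nothing moves.
- ticket.close_job(): hands the job in; it is judged then, once.
Trained networks look in the newest picture that a camera, given by its name, has taken for a name from the list of things; names that differ only in an ending like _2 or _b are one class to them, and where a whole thing is asked for, a point or a joint stands for the part that bears it (a point fixed in the world has none). Each returns a list of dicts, best first, with "p" (0 to 1); they miss things now and then, are a little off and sometimes report something else, mostly with a low value. They report only what shows in the picture. A call takes as long as a camera call.
- models.recognise(camera, target): "point" ([column, row] in pixels, amid what is visible of it).
- models.masks_of(camera, target): "mask" (420x560 bool, what is visible of it) and "point" ([column, row] in pixels, amid what is visible of it).
The state is a dict: "time": time; "qpos": joint angles; "qd": joint speeds; "tau": joint torques, N m; "tcp_pos": TCP position; "eef_rot": TCP orientation; "contact_force": force on the tool from outside, world axes, zero at the start; "wrist_torque": the same for the moment, N m; "width": finger opening in m; "gripper_force": force on a finger pad.
Only numpy, scipy, OpenCV 4.12 (cv2) and the standard library are available. Lean on these libraries where they do the work, as an engineer would, in place of code of your own. Each camera call takes 0.05 s, during which the arm holds its last target. There are 200 camera calls.

## Working session

There is one attempt and no reset: what is moved stays moved. The work goes in short steps, each a Python script; the robot and the scene stay as the last script left them, time stands still between calls to the robot, and variables do not carry over. Pictures are saved under pics/ and viewed, at most 10 in all, crops included, and the job is handed in when it is done.

```bash
ls; mkdir -p pics
cat > h.py <<'E'
import numpy as np, cv2
from station import ctrl, get_state, vision, ticket, models
def world(cam, uv, depth, r=2):
    i=vision.camera_info(cam); u,v=map(int,np.round(uv))
    p=depth[max(v-r,0):v+r+1,max(u-r,0):u+r+1]; z=np.median(p[p>0])
    c=np.linalg.inv(i["mtx"])@[uv[0],uv[1],1]*z
    return i["R"].T@(c-i["t"])
def cloud(cam, mask, depth):
    i=vision.camera_info(cam); v,u=np.nonzero(mask&(depth>0)); z=depth[v,u]
    c=np.linalg.inv(i["mtx"])@np.stack([u,v,np.ones_like(u)])*z
    return (i["R"].T@(c-np.reshape(i["t"],(3,1)))).T
E
python3 - <<'E'
from h import *
np.set_printoptions(precision=3,suppress=True)
s=get_state(); print(s["time"],s["tcp_pos"],s["eef_rot"],ctrl.pinch_z)
for cam in("top","side"):
    im,d=vision.grab_frame(cam); cv2.imwrite(f"pics/{cam}0.png",im)
    np.save(f"{cam}0.npy",d)
    for t in("cabinet","drawer_handle","lid_grip","drawer","lid","screwdriver","jar","mug","rail_a","block"):
        for r in models.masks_of(cam,t)[:3]:
            P=cloud(cam,r["mask"],d)
            if len(P): print(cam,t,round(r["p"],2),np.round(r["point"]),len(P),np.median(P,0),np.percentile(P,3,axis=0),np.percentile(P,97,axis=0))
E
```

```text
pics
0.0 [ 0.239 -0.577  0.23 ] [-0.001  0.981  0.195 -0.   ] -0.0187
top cabinet 0.64 [236. 156.] 12783 [0.719 0.092 0.104] [ 0.62  -0.026  0.018] [0.856 0.21  0.107]
top cabinet 0.57 [138. 168.] 1528 [0.707 0.322 0.046] [0.668 0.275 0.002] [0.739 0.373 0.09 ]
top drawer_handle 0.63 [242. 198.] 2519 [0.631 0.087 0.054] [ 0.586 -0.015  0.001] [0.666 0.188 0.082]
top drawer_handle 0.21 [152. 258.] 1863 [0.507 0.28  0.021] [0.416 0.245 0.006] [0.6   0.318 0.024]
top drawer 0.94 [239. 196.] 2269 [0.632 0.086 0.054] [ 0.586 -0.011  0.016] [0.666 0.188 0.08 ]
top screwdriver 0.73 [349. 275.] 499 [ 0.476 -0.145  0.023] [ 0.432 -0.16   0.014] [ 0.522 -0.132  0.027]
top screwdriver 0.43 [382. 204.] 885 [ 0.631 -0.222  0.014] [ 0.53  -0.245 -0.001] [ 0.734 -0.197  0.02 ]
top jar 0.68 [197. 133.] 740 [0.75  0.159 0.163] [0.731 0.139 0.121] [0.777 0.184 0.167]
top mug 0.64 [137. 167.] 1564 [0.707 0.321 0.045] [0.668 0.275 0.001] [0.739 0.372 0.09 ]
top rail_a 0.82 [382. 203.] 1110 [ 0.629 -0.219  0.014] [ 0.53  -0.245 -0.002] [ 0.736 -0.192  0.019]
top rail_a 0.78 [261. 125.] 678 [0.779 0.042 0
[... 700 characters left out ...]
0.62  0.295 0.043]
side screwdriver 0.86 [340. 207.] 461 [ 0.483 -0.14   0.022] [ 0.429 -0.159  0.005] [ 0.583 -0.128  0.029]
side screwdriver 0.6 [298. 175.] 914 [ 0.631 -0.218  0.015] [ 0.531 -0.247  0.002] [ 0.733 -0.191  0.021]
side jar 0.61 [173. 230.] 931 [0.749 0.174 0.155] [0.731 0.143 0.112] [0.778 0.19  0.169]
side mug 0.59 [162. 322.] 2370 [0.704 0.316 0.056] [0.669 0.278 0.006] [0.741 0.377 0.093]
side rail_a 0.84 [196. 195.] 966 [0.782 0.044 0.12 ] [0.716 0.017 0.107] [0.85  0.065 0.126]
side rail_a 0.67 [298. 176.] 937 [ 0.625 -0.218  0.015] [ 0.529 -0.247  0.002] [ 0.736 -0.191  0.021]
side block 0.92 [265. 358.] 2670 [0.504 0.303 0.024] [0.416 0.248 0.006] [0.602 0.321 0.028]
```

View pics/top0.png

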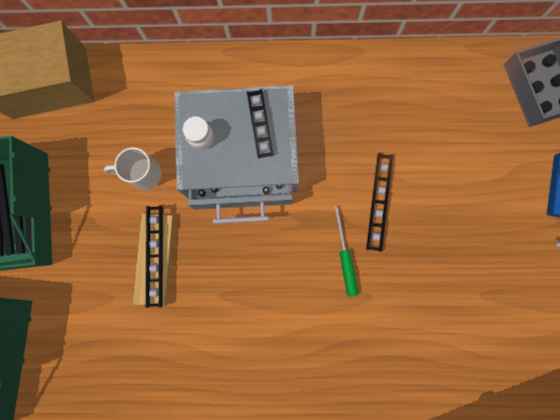

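View pics/side0.png

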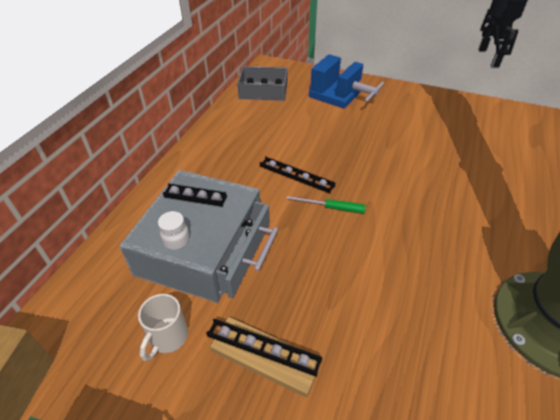

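Run:
```python
from h import *
np.set_printoptions(precision=3,suppress=True)
for cam in("top","side"):
    d=np.load(cam+"0.npy"); P=cloud(cam,np.ones(d.shape,bool),d)
    # cabinet top plane
    m=(abs(P[:,2]-.105)<.006)&(P[:,0]>.55)&(P[:,0]<.95)&(P[:,1]>-.1)&(P[:,1]<.25)
    T=P[m]; print(cam,len(T),cv2.minAreaRect(T[:,:2].astype(np.float32)),np.median(T[:,2]))
    m=(P[:,2]>.05)&(P[:,2]<.075)&(P[:,0]>.54)&(P[:,0]<.61)&(P[:,1]>-.03)&(P[:,1]<.2)
    H=P[m]; print(len(H), H.min(0),H.max(0), cv2.minAreaRect(H[:,:2].astype(np.float32)), np.percentile(H[:,2],90))
    top=P[(P[:,2]>.074)&(P[:,2]<.09)&(P[:,0]>.54)&(P[:,0]<.7)&(P[:,1]>-.04)&(P[:,1]<.22)]
    print(len(top),cv2.minAreaRect(top[:,:2].astype(np.float32)))
```

```text
top 10272 ((0.7579313516616821, 0.09271425008773804), (0.21114608645439148, 0.2503874897956848), 2.56376576423645) 0.10424509764371065
346 [0.582 0.025 0.061] [0.61  0.144 0.073] ((0.5965734720230103, 0.08446086943149567), (0.02748994342982769, 0.11843802034854889), 0.6085764765739441) 0.0698942373333592
668 ((0.6394230723381042, 0.08787968754768372), (0.032372016459703445, 0.24945858120918274), 1.9880244731903076)
side 6814 ((0.7587712407112122, 0.09121931344270706), (0.21182799339294434, 0.25416526198387146), 2.358347177505493) 0.10741416403023316
287 [0.582 0.027 0.063] [0.61  0.144 0.075] ((0.5983160734176636, 0.0855494812130928), (0.02727445773780346, 0.11709181219339371), 2.5291748046875) 0.07298687158820806
762 ((0.6312492489814758, 0.09623697400093079), (0.25260868668556213, 0.10306671261787415), 81.883544921875)
```

The top view shows the cabinet at cols 176–298, rows 88–195, with the handle bar at about row 219, cols 213–268. It is yawed about 2.4°. The side view agrees, and the screwdriver and rails are clear of the drawer's path. I'll hook the far finger behind the handle and pull.

```bash
cat >> h.py <<'E'
psi=np.radians(2.45); cx=np.array([np.cos(psi),np.sin(psi),0]); cy=np.array([-np.sin(psi),np.cos(psi),0])
def Q(s): a=s*np.pi/4+psi/2; return np.array([0,np.cos(a),np.sin(a),0])
H0=np.array([.5878,.0847,.064])
np.set_printoptions(precision=3,suppress=True)
def st(msg=""):
    s=get_state(); print(msg,round(s["time"],2),s["tcp_pos"],"F",s["contact_force"],"w",round(s["width"],4),round(s["gripper_force"],1)); return s
E
python3 - <<'E'
from h import *
for s in(1,-1):
    print(s,[ctrl.ik(p,Q(s)) for p in (H0-.0305*cx+[0,0,.19],H0*[1,1,0]-.0305*cx+[0,0,.032],H0*[1,1,0]-.185*cx+[0,0,.032],[.65,.088,.18],[.65,.088,.3])])
E
```

```text
1 [array([ 0.369,  0.496, -0.889,  1.624,  0.405,  1.218, -0.561]), array([ 0.171,  0.701, -0.579,  1.892,  0.567,  0.718, -0.696]), array([ 0.028,  0.523, -0.394,  2.286,  0.498,  0.413, -0.738]), array([ 0.265,  0.691, -0.804,  1.481,  0.517,  1.191, -0.574]), array([ 0.327,  0.653, -0.998,  1.283,  0.538,  1.481, -0.573])]
-1 [array([-0.845,  0.62 ,  1.152,  1.639, -0.588,  1.276, -2.682]), array([-0.802,  0.973,  1.15 ,  1.904, -1.061,  1.043, -2.269]), array([ 0.502,  0.798, -1.227,  2.28 ,  1.066,  0.879,  1.733]), array([-0.717,  0.853,  1.151,  1.495, -0.791,  1.312, -2.588]), array([-0.696,  0.736,  1.151,  1.298, -0.662,  1.507, -2.716])]
```

```bash
cat >> h.py <<'E'
from scipy.spatial.transform import Rotation as Ro
def wcloud(name=None):
    s=get_state(); im,d=vision.grab_frame("wrist"); i=vision.camera_info("wrist")
    if name: cv2.imwrite(name,im)
    v,u=np.nonzero(d>0); z=d[v,u]
    c=np.linalg.inv(i["mtx"])@np.stack([u,v,np.ones_like(u)])*z
    T=np.array(i["hand_eye"]); c=T[:3,:3]@c+T[:3,3:]
    w,x,y,zz=s["eef_rot"]
    return Ro.from_quat([x,y,zz,w]).apply(c.T)+s["tcp_pos"]
def cab(P):  # along cx, cy relative to world origin, z
    return np.stack([P@cx,P@cy,P[:,2]],1)
def profile(P,y0,lo,hi,half=.03,step=.004):
    C=cab(P); C=C[abs(C[:,1]-y0)<half]
    for a in np.arange(lo,hi,step):
        m=(C[:,0]>=a)&(C[:,0]<a+step)
        if m.sum()>5: print(f"{a:.3f}:{np.percentile(C[m,2],95):.3f}",end=" ")
    print()
E
python3 - <<'E'
from h import *
ctrl.movep(H0-.06*cx+[0,0,.19],Q(1)); st()
P=wcloud("pics/w1.png")
print("handle y0",H0@cy,"x0",H0@cx)
profile(P,H0@cy,.56,.70)
C=cab(P); b=C[(C[:,2]>.055)&(C[:,2]<.08)&(C[:,0]<.605)&(C[:,0]>.55)]; print(len(b),b.min(0),b.max(0))
for f in(.04,-.04):
  k=b[abs(b[:,1]-H0@cy-f)<.01]; print(len(k),np.percentile(k,[2,50,98],axis=0))
E
```

```text
3.65 [0.528 0.081 0.254] F [-0.334  0.584 -0.413] w 0.0855 0.0
handle y0 0.05949557411522821 x0 0.5908834120710272
0.560:0.346 0.564:0.341 0.568:0.336 0.572:0.331 0.576:0.326 0.580:0.322 0.584:0.320 0.588:0.343 0.592:0.343 0.596:0.343 0.600:0.340 0.604:0.334 0.612:0.001 0.616:0.002 0.620:0.001 0.624:0.001 0.628:0.077 0.632:0.079 0.636:0.079 0.640:0.079 0.656:0.106 0.660:0.106 0.664:0.106 0.668:0.106 0.672:0.106 0.676:0.106 0.680:0.106 0.684:0.106 0.688:0.106 0.692:0.106 0.696:0.106 
1075 [0.59  0.001 0.062] [0.605 0.12  0.072]
225 [[0.59  0.09  0.065]
 [0.595 0.101 0.069]
 [0.604 0.109 0.071]]
173 [[0.591 0.01  0.065]
 [0.596 0.018 0.069]
 [0.604 0.029 0.071]]
```

View pics/w1.png

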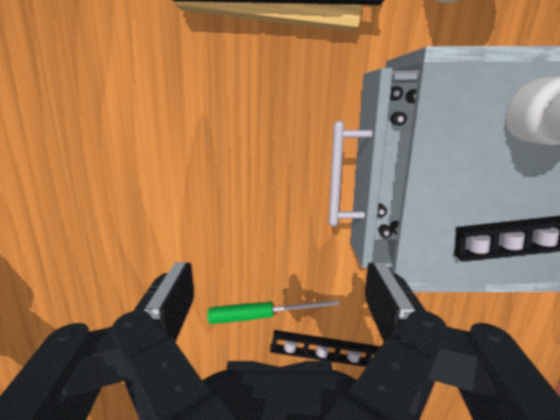

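The wrist view shows the handle bar at col 338, rows 125–225, with the panel behind it at cols 360–390. The gap between them is clear, and the near depth puts the bar at 0.594 along the cabinet's x.

Run:
```python
from h import *
B=.5945*cx+.060*cy
c=B-.030*cx
ctrl.movel(c+[0,0,.12]); ctrl.movel(c+[0,0,.034],max_speed=.08); s=st("down")
if np.linalg.norm(s["contact_force"])<8:
    d=.10; ctrl.movel(c-d*cx+[0,0,.034],max_speed=.1); s=st("pull")
    while d<.17:
        d+=.005; ctrl.movel(c-d*cx+[0,0,.034],max_speed=.05); s=get_state(); f=s["contact_force"]
        print(round(d,3),f, s["tcp_pos"][0])
        if f@cx>30: break
    st("end")
```

```text
down 6.0 [0.562 0.084 0.035] F [ 0.088 -0.274 -0.477] w 0.0852 0.0
pull 7.15 [0.463 0.08  0.035] F [ 7.257 -0.785 -2.067] w 0.0855 2.7
0.105 [ 5.792 -0.091 -2.128] 0.45828104538142195
0.11 [ 6.989 -0.278 -1.17 ] 0.453407661840137
0.115 [ 6.125 -0.055 -0.102] 0.4485164659136814
0.12 [ 6.838 -1.383  0.83 ] 0.4435950599355324
0.125 [ 6.199 -1.319  0.801] 0.4386038354573255
0.13 [ 6.382 -2.194  0.32 ] 0.43362086920355514
0.135 [ 6.004 -1.769  0.216] 0.4286240569725341
0.14 [ 5.987 -1.7   -0.113] 0.4236050266778735
0.145 [ 5.106 -0.81   0.426] 0.4185889636028923
0.15 [ 5.766 -1.418  1.188] 0.41362844030058393
0.155 [14.62  -1.911 -4.766] 0.41122136821982247
0.16 [ 28.284  -4.057 -12.906] 0.41111780539415926
0.165 [ 41.928  -5.174 -15.281] 0.41100734956098484
end 10.4 [0.411 0.079 0.037] F [ 41.928  -5.174 -15.281] w 0.0857 20.5
```

Drawer is at its stop. I'll back off, rise and look at the lid.

Run:
```python
from h import *
p=np.array(get_state()["tcp_pos"]); t=p@cx; y=.060
q=(.411*cx+0*cy)@[1,0,0]
a=(.4144+.008)*cx+y*cy
ctrl.movel(a+[0,0,.036],max_speed=.1); st("rel"); ctrl.movel(a+[0,0,.22]); 
ctrl.movel(.533*cx+.01*cy+[0,0,.25]); st()
P=wcloud("pics/w2.png"); profile(P,.060,.42,.70,half=.02,step=.003)
C=cab(P); b=C[(C[:,2]>.082)&(C[:,2]<.10)&(C[:,0]<.56)&(C[:,0]>.50)&(abs(C[:,1]-.06)<.05)]; print(len(b),np.percentile(b,[2,50,98],axis=0))
for cam in("top","side"):
    im,d=vision.grab_frame(cam); C=cab(cloud(cam,np.ones(d.shape,bool),d)); 
    b=C[(C[:,2]>.08)&(C[:,2]<.10)&(C[:,0]<.56)&(C[:,0]>.50)&(abs(C[:,1]-.06)<.05)]
    if len(b): print(cam,len(b),np.percentile(b,[2,50,98],axis=0))
```

```text
rel 10.78 [0.418 0.078 0.036] F [-0.959 -0.934 -0.305] w 0.0855 0.0
 13.14 [0.531 0.033 0.25 ] F [-0.308  0.16  -0.703] w 0.0853 0.0
0.420:0.002 0.423:0.001 0.426:0.001 0.429:0.001 0.441:0.001 0.444:0.002 0.447:0.069 0.450:0.071 0.453:0.071 0.456:0.069 0.459:0.002 0.462:0.002 0.465:0.001 0.468:0.001 0.471:0.002 0.474:0.001 0.486:0.079 0.489:0.079 0.492:0.079 0.495:0.079 0.498:0.078 0.501:0.022 0.504:0.021 0.507:0.021 0.510:0.021 0.513:0.021 0.516:0.021 0.519:0.021 0.522:0.022 0.525:0.022 0.528:0.093 0.531:0.095 0.534:0.095 0.537:0.093 0.540:0.021 0.543:0.021 0.546:0.022 0.549:0.021 0.552:0.021 0.555:0.021 0.558:0.021 0.561:0.021 0.564:0.070 0.567:0.071 0.570:0.091 0.573:0.091 0.576:0.091 0.579:0.091 0.582:0.091 0.585:0.091 0.588:0.092 0.591:0.091 0.594:0.091 0.597:0.091 0.600:0.092 0.603:0.091 0.606:0.092 0.609:0.091 0.612:0.091 0.615:0.091 0.618:0.091 0.621:0.092 0.624:0.091 0.627:0.091 0.630:0.091 0.633:0.091 0.636:0.091 0.639:0.092 0.642:0.093 0.645:0.093 0.648:0.090 0.651:0.089 0.654:0.089 0.657:0.106 0.660:0.106 0.663:0.106 0.666:0.106 0.669:0.107 0.672:0.106 0.675:0.106 0.678:0.106 0.681:0.106 0.684:0.106 0.687:0.106 0.690:0.106 0.693:0.106 0.696:0.106 0.699:0.106 
1147 [[0.53  0.012 0.09 ]
 [0.535 0.063 0.093]
 [0.54  0.108 0.095]]
side 212 [[0.527 0.012 0.09 ]
 [0.531 0.064 0.095]
 [0.537 0.109 0.098]]
```

View pics/w2.png

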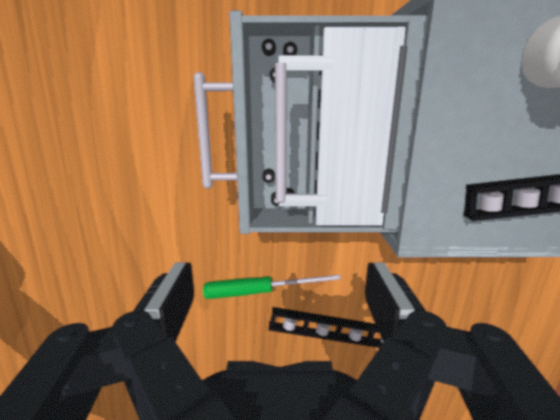

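The wrist view shows the drawer fully out with the lid still shut. The lid grip bar is at col 281, rows 65–200, and the plate starts at col 318. Depth gives the bar at x 0.534, z 0.089, and the plate edge at 0.570. I'll put the far finger into the bar–plate gap, close, then shift and lower to centre on the bar.

Run:
```python
from h import *
g=lambda x,z: x*cx+.060*cy+[0,0,z]
ctrl.movel(g(.504,.13)); ctrl.movel(g(.504,.074),max_speed=.06); s=st("down")
if np.linalg.norm(s["contact_force"])<8:
    ctrl.close_gripper(20); s=st("close")
    for x,z in((.510,.075),(.516,.080)):
        ctrl.movel(g(x,z),max_speed=.05); ctrl.close_gripper(20); st(f"{x} {z}")
wcloud("pics/w3.png")
im,_=vision.grab_frame("side"); cv2.imwrite("pics/s3.png",im[100:400,100:450])
```

```text
down 15.42 [0.501 0.082 0.074] F [ 0.772 -0.073 -0.626] w 0.0854 0.0
close 16.06 [0.519 0.083 0.08 ] F [38.633 -4.389  7.353] w 0.0327 19.2
0.51 0.075 16.55 [0.525 0.083 0.081] F [40.433 -4.175  5.736] w 0.0195 20.2
0.516 0.08 17.07 [0.53  0.083 0.085] F [40.155 -1.933 -2.426] w 0.01 23.0
```

View pics/w3.png

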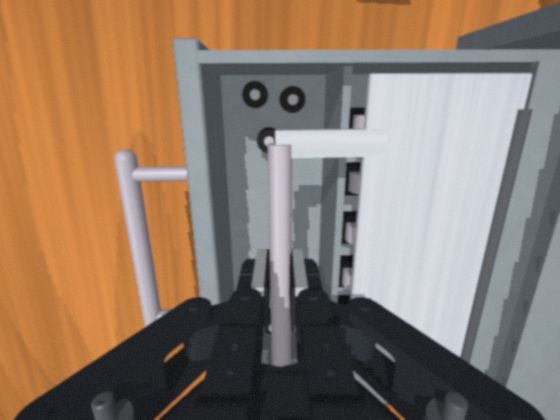

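The bar (col 281) is now between the two pads, but only near the tips. I'll centre in x, then slide lower for a deeper grip.

Run:
```python
from h import *
g=lambda x,z: x*cx+.060*cy+[0,0,z]
ctrl.movel(g(.533,.080),max_speed=.08); st("centre")
ctrl.movel(g(.533,.070),max_speed=.05); s=st("lower")
k=0
while s["tcp_pos"][2]>.075 and k<3:
    k+=1; ctrl.movel(g(.533,.070-.005*k),max_speed=.05); s=st("lower")
```

```text
centre 17.54 [0.531 0.083 0.081] F [ 0.452 -1.335  7.817] w 0.0097 22.7
lower 17.89 [0.531 0.084 0.073] F [-3.906 -1.068 23.899] w 0.0101 28.4
```

Run:
```python
from h import *
ctrl.close_gripper(35); st("grip")
for k in range(1,13):
    a=np.pi/2*k/12
    x=.644-.110*np.cos(a); z=.0735+.110*np.sin(a)
    ctrl.movel(x*cx+.060*cy+[0,0,z],max_speed=.06); s=get_state()
    F=np.array(s["contact_force"]); print(round(np.degrees(a)),np.array([s["tcp_pos"]@cx-x,s["tcp_pos"][2]-z])*1e3,F,round(s["width"],4),round(s["gripper_force"],1))
    if np.linalg.norm(F)>45: break
st("end"); wcloud("pics/w4.png")
im,d=vision.grab_frame("side"); cv2.imwrite("pics/s4.png",im)
C=cab(cloud("side",np.ones(d.shape,bool),d)); b=C[(abs(C[:,1]-.06)<.08)&(C[:,0]>.55)&(C[:,0]<.70)&(C[:,2]>.1)&(C[:,2]<.17)]
for z in np.arange(.1,.17,.01):
    m=abs(b[:,2]-z-.005)<.005
    if m.sum(): print(round(z,2),m.sum(),np.percentile(b[m,0],[5,50,95]))
```

```text
grip 18.11 [0.531 0.084 0.073] F [-3.151 -0.405 23.068] w 0.0096 34.3
7 [0.41  0.241] [ 2.595  5.397 -3.045] 0.0093 34.1
15 [ 0.189 -0.006] [ 1.061  6.239 -3.098] 0.0097 34.1
22 [-0.276 -0.172] [ 1.824  5.654 -1.856] 0.0093 34.1
30 [-0.985 -0.361] [-0.815  5.288 -1.567] 0.0096 34.1
38 [-2.009 -0.513] [-4.612  6.117  0.385] 0.0095 34.2
45 [-3.182 -0.573] [-8.128  4.53   3.528] 0.0091 34.2
52 [-3.093 -0.24 ] [-8.51   4.607  6.482] 0.0094 34.2
60 [-3.014 -0.07 ] [-9.79   4.591  8.21 ] 0.0097 34.2
68 [-1.827  0.526] [-6.325  3.669  9.153] 0.0093 35.4
75 [-1.54   1.096] [-7.412  2.741 12.915] 0.0091 36.2
82 [-0.37   1.583] [-4.135  2.739 13.627] 0.0096 36.9
90 [0.507 1.774] [-0.865  3.252 11.331] 0.0098 37.4
end 22.87 [0.641 0.089 0.185] F [-0.865  3.252 11.331] w 0.0098 37.4
0.1 639 [0.646 0.682 0.699]
0.11 101 [0.645 0.646 0.647]
0.12 101 [0.645 0.646 0.646]
0.13 103 [0.644 0.645 0.646]
0.14 104 [0.644 0.644 0.645]
0.15 85 [0.643 0.644 0.644]
0.16 89 [0.642 0.644 0.647]
```

View pics/s4.png

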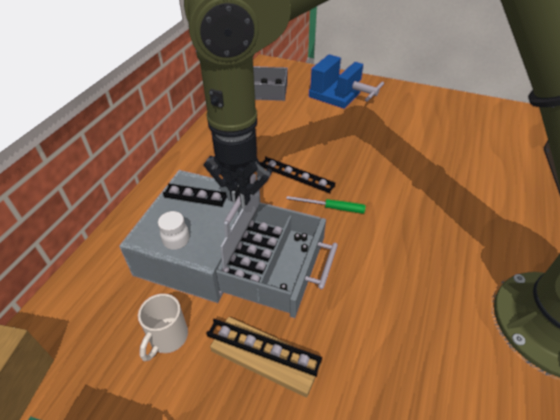

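The side view shows the lid upright at about (238, 215), gripped by the fingers. The drawer is out with its handle at (325, 265), and the bystanders haven't moved. The plate leans about 0.04 rad forward, so I'll nudge it 3 mm, check the drawer and hand in.

Run:
```python
from h import *
ctrl.movel(.647*cx+.060*cy+[0,0,.1835],max_speed=.03); ctrl.pause(.5); s=st()
im,d=vision.grab_frame("side"); C=cab(cloud("side",np.ones(d.shape,bool),d))
b=C[(abs(C[:,1]-.06)<.08)&(C[:,0]>.62)&(C[:,0]<.67)&(C[:,2]>.11)&(C[:,2]<.16)]
sl=np.polyfit(b[:,2],b[:,0],1)[0]; print("slope",sl)
h=C[(abs(C[:,1]-.06)<.05)&(C[:,0]>.42)&(C[:,0]<.475)&(C[:,2]>.055)]; hx=np.median(h[:,0]); print("handle",len(h),hx)
if abs(sl)<.06 and hx<.458 and s["gripper_force"]>10: print(ticket.close_job())
```

```text
23.72 [0.644 0.089 0.185] F [-2.354  2.808 11.924] w 0.0091 37.5
slope -0.03078842186283953
handle 260 0.45787781227408636
the job is handed in; nothing more can be done
None
```

The job is handed in at about 24 s of robot time, with no verdict returned. By my last side-camera check the drawer was within a few mm of its stop, and the lid was about 0.03 rad short of straight up, held still by the bar with about 37 N on the finger pads.

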